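# Immersion check: free the probe, draw it half out of its calibrator well and hold it

### The job

For the immersion check, swing the hold-down arm on the bench calibrator right aside, about a quarter turn, so that it no longer covers the shoulder of the black-handled probe. Then take that probe by its handle and draw it straight up, without wrenching it sideways, until half of its 90 mm sheath stands out of the well (45 mm), and finish while holding it there, still in the well. Leave the reference probe seated and everything else where it stands.

Things in the scene. Friction and masses are not known exactly. Their poses are not given: they have to be found in the camera images.
- calibrator: Dry-block calibrator fixed to the bench: white case 150 (x) x 190 (y) mm, top 112 mm above the table, display and keys in front (-x side). Origin: middle of its underside. An aluminium block 100 x 44 mm stands 6 mm proud, top 118 mm above the table, with two upright wells 100 mm deep, 1 mm wider than their sheaths: front one at x -20, y +30 mm, rear one at x +30, y +30. Arm post at x -20, y -35.
- well (a point): Centre of the mouth of the front well, on the block's top face, 118 mm above the table. Axes as the calibrator's: x to its rear, z up along the well. 65 mm (along y) from the axis of the arm's post.
- probe: Loose probe under test, 110 to 230 g, upright in the front well; falls back if let go. Origin: on its axis under its shoulder, z up. Below: steel sheath 10 mm thick, 90 mm long. Above: round steel shoulder 38 mm wide, 6 mm thick, resting on the block; black ribbed handle 20 mm in diameter, 13 to 66 mm above the origin; 12 mm plug up to 79 mm. Height of the origin over well = sheath showing.
- grip (a point): Place to grip: on the probe's axis in the ribbed handle, 42 mm above the probe's origin.
- keeper (a joint): Angle of the flat steel hold-down arm about its post, rad. 0: arm along the calibrator's y, its fork (slot 26 mm, open to +x) round the probe's handle just over the shoulder, blocking it; starts at 0 to 0.12. Grows anticlockwise from above up to a stop at 1.57: fork goes to the front (-x), tail and knob to the rear (+x). Stays where left; about 3 N at the knob. Arm top 14 mm above the block's.
- keeper_pivot (a point): On the axis of the arm's post, level with the arm's top face, 132 mm above the table (a screw head rises 8 mm more). The arm turns about the vertical through it.
- knob (a point): Middle of the upright round black knob on the arm's tail: 14 mm in diameter, 18 to 44 mm above the block's top, the point 34 mm above it (152 mm above the table). 40 mm from the post's axis, away from the fork: at joint value 0 at -y of the post in the calibrator's frame.
- reference: Reference probe, loose, 120 g, in the rear well 50 mm behind the other: slim bare steel stem 12 mm in diameter, grey cap, shoulder 24 mm wide, top 78 mm above the block. Origin on its axis under its shoulder. It stays seated.
- cup: Bystander: tin cup of ceramic beads, 70 mm in diameter, 50 mm high; origin under its middle, on the table.
- fitting: Bystander: brass compression fitting 19 x 22 x 24 mm on the table behind the calibrator; origin under its middle.
- terminal: Bystander: white ceramic terminal block 26 x 42 x 22 mm on the table behind the calibrator; origin under its middle.

How it is judged:
By the outcome, as a careful person would: the job done as asked, in the order asked, and still so for the second after the job is handed in, while the arm keeps its last pose, push and grip.
It also fails if it takes over 42 s, if anything falls off the work surface, if the arm or the gripper's body presses on something with over 40 N, if the wrist force passes 120 N, or if a joint passes its speed limit or range.

### The arm

A 6-joint arm with a two-finger parallel gripper is mounted at the origin on a cart in front of the work surface, level with it; the furniture and walls round the work are solid. World frame = base frame: x ahead of the robot, y to its left, z up, the work surface at z = 0. Lengths are in m, angles in rad, forces in N, time in s.
With the tool pointing down it reaches from about 0.425 to 0.95 m from the base axis. Payload 3.5 kg.
Tool frame: the origin (TCP) lies on the centre line of the jaws, within the pads' length; the fingertips stand 14 mm ahead of it and the grasp point (between the pads) lies 5 mm behind it (tips_ahead is the distance from the TCP to the fingertips, in m); y points along the fingers, z is the direction in which the jaws open and shut, and the axes are right-handed (so a half turn about y gives the same grasp; the last joint's range is limited). The gripper opens to 85 mm and grips with 20 to 120 N. Pads are 22 mm wide; open, the fingers measure 114 mm over their backs; the gripper's body (76 mm by 85 mm) begins 54 mm behind the grasp point. The pads swing forward as they close: fully open they stand 13 mm farther back than shut.
Start: joints at [1.155, 0.286, 1.577, -0, 1.279, -0.15], TCP at [0.177, 0.651, 0.245] pointing down, gripper open.
Joint ranges: [-2.77, 2.77], [-0.9, 2.22], [0.21, 2.48], [-1.53, 4.67], [0.24, 2.81], [-2.84, 2.84]. Speed limits (rad/s): [2.79, 2.79, 3.14, 3.14, 3.14, 3.14].

### API

Orientations are given as a unit quaternion [x, y, z, w].
In Python, from plant import get_state, read_camera, sign_off, tips_ahead gives the robot as it stands.
- The arm moves only by the tool send_rows, never from a script. Its argument "plan" is a list of rows, each a list of 2 entries, a list of its own where there are three numbers: the shift along the tool's x, y, z in units of 12 cm (1.0 is 12 cm), then the turn, a rotation vector about the tool's x, y, z in units of 360 degrees (1.0 is 360 degrees). In form: [[[tx, ty, tz], [rx, ry, rz]], ...]. A call has 1 to 12 rows; each row shifts and turns the commanded pose from where the row before left it, along the tool's axes as they then stand; what a row does not reach is not made up. A row lasts 1/10 s, in which the tool goes at most 50 mm and 8.59 degrees, less where a joint would pass 70% of its speed; a pose out of reach is approached as far as the arm can. A call with a number of a shift or a turn outside -1 to 1 is refused whole. A call with a gripper value outside its range is refused whole. "gripper" is the closure, from 0 (fully open) to 1 (shut), set as the call begins (left out, the last holds). The fingers move at their own pace and stop on an object; "grip_force" is the grip in N (left out, the last holds). Time passes only in rows, so rows that do not move let the fingers close. It gives the time, the measured TCP pose, the force and the opening at its end, in the units of the state.
- get_state(): the state, without advancing time (a new reading comes with each control period).
- read_camera(name): name is "scene" or "top"; returns a dict with "img" (420x560x3 uint8, blue, green, red), "fx", "fy", "cx", "cy" (pixels), "D" ([k1, k2, p1, p2, k3] as OpenCV has them; the pictures are not rectified), "world_from_camera" (4x4, takes a point from camera to world coordinates). Camera axes: x right, y down, z forward; pixel columns grow to the right and rows downward; lengths in m; the calibration is good to about 2 mm. A picture is of the moment at which its call begins. There is no depth.
- sign_off(): hands the job in, once; it reports no verdict.
The state is a dict: "time": time; "qpos": joint angles; "dq": joint speeds; "joint_efforts": joint torques, N m; "eef_pos": TCP position; "tcp_rot": TCP orientation; "contact_force": force on the tool from outside, world axes, zero at the start; "wrist_torque": the same for the moment, N m; "opening": opening from 0.0 (shut) to 1.0 (fully open).
Only numpy, scipy, OpenCV 4.12 (cv2) and the standard library are available. Lean on these libraries where they do the work, as an engineer would, in place of code of your own. Each camera call takes 0.05 s, during which the arm holds its last target. There are 200 camera calls.

## Working session

There is one attempt and no reset: what is moved stays moved. The work goes in short steps, Python scripts to look and compute and a tool call to move; the robot and the scene stay as the last step left them, time stands still between calls to the robot, and variables do not carry over. Pictures are saved under pics/ and viewed, about 8 in all and at most 12, crops included, and the job is handed in when it is done.

Besides the shell and the picture viewer there is one more tool, called after "Request:" as a command line: name --argument value ..., lists and objects as JSON in quotes. send_rows: Moves the arm, as the interface text tells. Its arguments: {"type":"object","properties":{"plan":{"type":"array"},"gripper":{"type":"number"},"grip_force":{"type":"number"}},"required":["plan"]}

```bash
ls; mkdir -p pics; python3 - <<'E'
from plant import *
import cv2,pickle
print(get_state(), tips_ahead)
for n in("scene","top"):
    d=read_camera(n); cv2.imwrite(f"pics/{n}0.png",d["img"]); pickle.dump(d,open(f"{n}0.pkl","wb"))
    print(n,d["fx"],d["fy"],d["cx"],d["cy"],d["D"],d["world_from_camera"])
E
```

```text
pics
{'time': 0.0, 'qpos': array([ 1.15499112e+00,  2.87181675e-01,  1.57816926e+00,  3.87031048e-05,
        1.27861468e+00, -1.50009317e-01]), 'dq': array([ 1.05724817e-03, -3.66169544e-04,  6.70634280e-05, -3.97839318e-04,
       -8.37657094e-05,  4.12120460e-04]), 'joint_efforts': array([-1.25900737e-03, -4.05976260e+01, -2.92625999e+01, -1.97887061e-04,
        5.86518217e-03, -1.38714213e-05]), 'eef_pos': array([0.17702158, 0.65072837, 0.24394066]), 'tcp_rot': array([ 0.7016725 , -0.09394729,  0.09345374, -0.70006858]), 'contact_force': array([-0.06995143, -0.99910861,  0.29374292]), 'wrist_torque': array([ 0.03380873, -0.03299259, -0.03837876]), 'opening': 1.0009700947047164} 0.014
scene 480.72800994364286 480.72800994364286 276.6215586377012 210.12346059060985 [-0.07359705  0.          0.          0.          0.        ] [[-0.82376727 -0.37224628  0.42759816  0.22247603]
 [-0.5667856   0.55766175 -0.60643834  0.61100026]
 [-0.01271073 -0.74192054 -0.67036733  0.75040689]
 [ 0.          0.          0.          1.        ]]
top 504.67999518873296 504.67999518873296 284.55328589667323 209.3445033249163 [-0.01956387  0.          0.          0.          0.        ] [[ 0.00467505 -0.98836843  0.15200655  0.47982672]
 [-0.99987848 -0.00688084 -0.01398834  0.05566192]
 [ 0.01487156 -0.15192268 -0.98828049  0.97567989]
 [ 0.          0.          0.          1.        ]]
```

View pics/scene0.png

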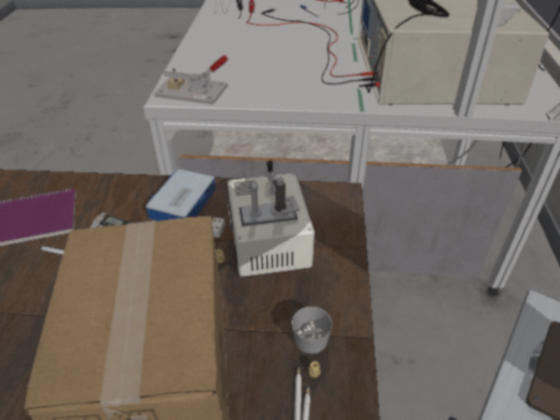

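View pics/top0.png

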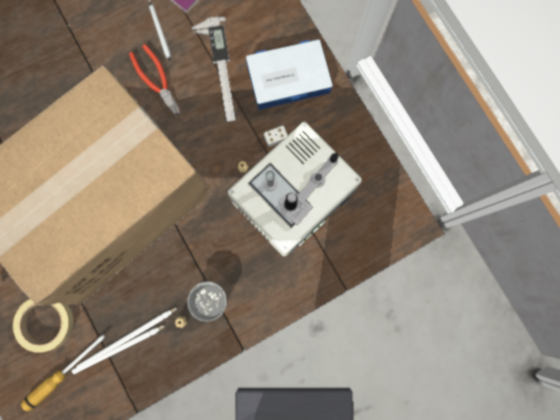

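The top view shows the calibrator near (295,190), with the probe at (291,200), the reference at (270,180), the knob at (333,158) and the post at (318,177). The big box is on the left. I'll enlarge both pictures.

```bash
python3 - <<'E'
import cv2,numpy as np
a=cv2.imread("pics/top0.png")[110:270,210:380]; b=cv2.imread("pics/scene0.png")[150:280,210:330]
a=cv2.resize(a,None,fx=4.5,fy=4.5,interpolation=cv2.INTER_CUBIC); cv2.imwrite("pics/topc.png",a[:600])
if 1:
    a=cv2.resize(cv2.imread("pics/top0.png")[120:260,220:370],None,fx=4,fy=4,interpolation=cv2.INTER_CUBIC);cv2.imwrite("pics/topc.png",a)
b=cv2.resize(cv2.imread("pics/scene0.png")[150:280,210:330],None,fx=4.5,fy=4.5,interpolation=cv2.INTER_CUBIC);cv2.imwrite("pics/scenec.png",b)
E
```

```text
(no output)
```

View pics/topc.png

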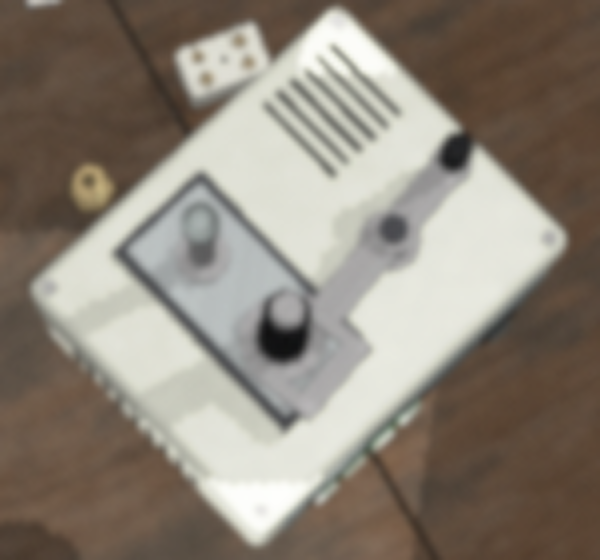

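View pics/scenec.png

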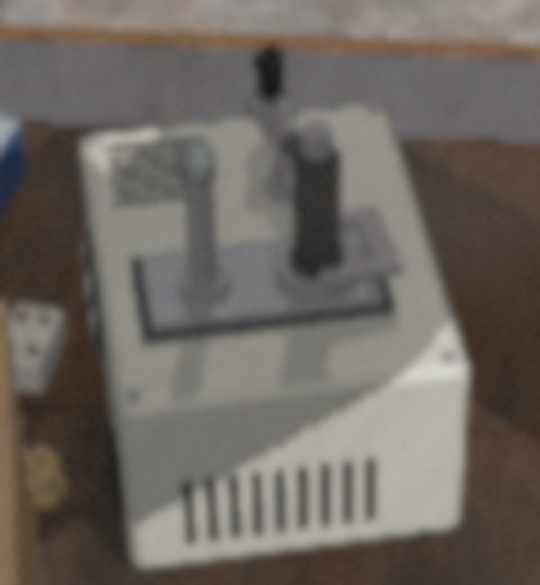

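Top crop: plug top (290,308), reference cap top (200,218), post screw (393,229) and knob top (457,148). Scene crop: plug top (317,135), reference cap (200,152), knob top (269,52). The terminal and fitting are behind the case. Next I'll fit the calibrator pose.

```bash
cat > h.py <<'E'
import cv2,pickle,numpy as np
from scipy.spatial.transform import Rotation as R
from scipy.optimize import least_squares
C={n:pickle.load(open(f"{n}0.pkl","rb")) for n in("top","scene")}
def proj(n,P):
    d=C[n];T=np.linalg.inv(d["world_from_camera"]);K=np.array([[d["fx"],0,d["cx"]],[0,d["fy"],d["cy"]],[0,0,1]])
    return cv2.projectPoints(np.atleast_2d(P).astype(float),cv2.Rodrigues(T[:3,:3])[0],T[:3,3],K,np.array(d["D"],float))[0][:,0]
def w(p,c): # calibrator-> world
    x,y,a=p[:3];return np.array([x+np.cos(a)*c[0]-np.sin(a)*c[1],y+np.sin(a)*c[0]+np.cos(a)*c[1],c[2]])
def knob(k,z=.162): return (-.02+.04*np.sin(k),-.035-.04*np.cos(k),z)
E
python3 - <<'E'
from h import *
t=lambda U,V:((U+.5)/4-.5+220,(V+.5)/4-.5+120)
s=lambda U,V:((U+.5)/4.5-.5+210,(V+.5)/4.5-.5+150)
def pts(p): return [("top",t(290,308),(-.02,.03,.197)),("top",t(200,218),(.03,.03,.196)),("top",t(393,229),(-.02,-.035,.14)),
 ("top",t(457,146),knob(p[3])),("top",t(299.5,263),(0,0,.112)),
 ("scene",s(317,135),(-.02,.03,.197)),("scene",s(200,152),(.03,.03,.196)),("scene",s(269,52),knob(p[3]))]
f=lambda p:np.concatenate([proj(n,w(p,c))[0]-uv for n,uv,c in pts(p)])
r=least_squares(f,[.5,.05,.7,.05],loss="soft_l1");p=r.x;print(p,np.round(f(p).reshape(-1,2),2))
np.save("p.npy",p)
print("well",w(p,(-.02,.03,.118)),"post",w(p,(-.02,-.035,.132)),"ref",w(p,(.03,.03,.196)))
for k in(p[3],.4,.8,1.2,1.57):print(k,w(p,knob(k,.152)))
from plant import get_state
print(R.from_quat(get_state()["tcp_rot"]).as_matrix().round(3))
E
```

```text
[0.65458553 0.02651186 0.76789506 0.12527523] [[-0.85  0.3 ]
 [-0.29  0.33]
 [ 0.11 -0.06]
 [ 0.14 -0.39]
 [-0.14  0.29]
 [ 0.35 -1.23]
 [-0.38 -1.53]
 [ 0.11 -0.19]]
well [0.61935936 0.03420064 0.118     ] post [ 0.66450983 -0.0125587   0.132     ] ref [0.65532808 0.06893177 0.196     ]
0.12527523222853587 [ 0.69567236 -0.03763651  0.152     ]
0.4 [ 0.70130692 -0.02824225  0.152     ]
0.8 [ 0.70450966 -0.01267475  0.152     ]
1.2 [0.70139731 0.00291108 0.152     ]
1.57 [0.69330692 0.01520328 0.152     ]
[[ 0.965 -0.001  0.263]
 [-0.263 -0.002  0.965]
 [-0.    -1.    -0.002]]
```

```bash
cat >> h.py <<'E'
def ray(n,uv):
    d=C[n];T=d["world_from_camera"];K=np.array([[d["fx"],0,d["cx"]],[0,d["fy"],d["cy"]],[0,0,1]])
    q=cv2.undistortPoints(np.array([[uv]],float),K,np.array(d["D"],float))[0,0]
    return T[:3,3],T[:3,:3]@np.array([q[0],q[1],1])
def tri(a,b):
    o,d=ray("top",a);O,D=ray("scene",b);A=np.stack([d,-D],1);s=np.linalg.lstsq(A,O-o,rcond=None)[0]
    return ((o+s[0]*d)+(O+s[1]*D))/2,np.linalg.norm(o+s[0]*d-O-s[1]*D)
E
python3 - <<'E'
from h import *
for a,b in(((103,68),(75,228)),((195,172),(213,218)),((195,172),(75,228)),((40,305),(217,380)),((195,172),(217,380)),((103,68),(213,218))):print(a,b,tri(a,b))
for z in(0,.1,.2):
  for uv in((103,68),(195,172),(40,305),(205,185)):
    o,d=ray("top",uv);print(z,uv,o+d*(z-o[2])/d[2])
E
```

```text
(103, 68) (75, 228) (array([0.82724028, 0.33890714, 0.20263757]), np.float64(0.0016137722635073894))
(195, 172) (213, 218) (array([0.65711299, 0.18550716, 0.19500258]), np.float64(0.0033765720134676246))
(195, 172) (75, 228) (array([0.72552546, 0.27225852, 0.20804881]), np.float64(0.21688983687760632))
(40, 305) (217, 380) (array([0.4530314 , 0.41289459, 0.20339164]), np.float64(0.00545520333871418))
(195, 172) (217, 380) (array([ 0.71994609,  0.24812731, -0.29251379]), np.float64(0.10440655653365462))
(103, 68) (213, 218) (array([0.68082815, 0.26125979, 0.30858857]), np.float64(0.18773996354728098))
0 (103, 68) [0.91924123 0.41387226 0.        ]
0 (195, 172) [0.70327766 0.21906731 0.        ]
0 (40, 305) [0.4430541  0.50500966 0.        ]
0 (205, 185) [0.67725709 0.19858627 0.        ]
0.1 (103, 68) [0.87420448 0.37715834 0.1       ]
0.1 (195, 172) [0.68037559 0.20231946 0.1       ]
0.1 (40, 305) [0.44682303 0.45895483 0.1       ]
0.1 (205, 185) [0.65702193 0.18393758 0.1       ]
0.2 (103, 68) [0.82916773 0.34044442 0.2       ]
0.2 (195, 172) [0.65747351 0.18557161 0.2       ]
0.2 (40, 305) [0.45059195 0.41289999 0.2       ]
0.2 (205, 185) [0.63678677 0.16928888 0.2       ]
```

Request:
send_rows --plan '[[[0,-0.25,0],[0,-0.0213,0]],[[0,-0.25,0],[0,-0.0213,0]],[[0.216,0,-0.307],[0,0,0]],[[0.216,0,-0.307],[0,0,0]],[[0.216,0,-0.307],[0,0,0]],[[0.216,0,-0.307],[0,0,0]],[[0.216,0,-0.307],[0,0,0]],[[0.216,0,-0.307],[0,0,0]],[[0.216,0,-0.307],[0,0,0]],[[0.216,0,-0.307],[0,0,0]],[[0.216,0,-0.307],[0,0,0]],[[0.216,0,-0.307],[0,0,0]]]' --gripper 1

```text
time: 1.3
eef_pos: [0.4376, 0.2817, 0.3049]
tcp_rot: [0.707, 0.001, -0.001, -0.707]
contact_force: [-0.6, 0.4, 0.1]
opening: -0.001
```

Request:
send_rows --plan '[[[0.216,0,-0.307],[0,0,0]],[[0.216,0,-0.307],[0,0,0]],[[0.216,0,-0.307],[0,0,0]],[[0.216,0,-0.307],[0,0,0]],[[0.216,0,-0.307],[0,0,0]],[[0.216,0,-0.307],[0,0,0]],[[0.216,0,-0.307],[0,0,0]],[[0.216,0,-0.307],[0,0,0]],[[0.216,0,-0.307],[0,0,0]],[[0.216,0,-0.307],[0,0,0]],[[0,0,0],[0,0,0]],[[0,0,0],[0,0,0]]]'

```text
time: 2.5
eef_pos: [0.6969, -0.0854, 0.3037]
tcp_rot: [-0.707, 0.001, 0.001, 0.708]
contact_force: [-0.3, 0.3, -0.2]
opening: -0.003
```

Request:
send_rows --plan '[[[0,0.3,0],[0,0,0]],[[0,0.3,0],[0,0,0]],[[0,0.25,0],[0,0,0]],[[0,0.2,0],[0,0,0]],[[0,0.15,0],[0,0,0]],[[0,0,0],[0,0,0]],[[0,0,0],[0,0,0]]]'

```text
time: 3.2
eef_pos: [0.6972, -0.0839, 0.1622]
tcp_rot: [0.707, 0.001, -0.001, -0.707]
contact_force: [0.5, 1.2, 0.2]
opening: -0.002
```

```bash
cat > look.py <<'E'
import sys,cv2,numpy as np
from plant import *
i=sys.argv[1]
a=read_camera("top")["img"][100:260,210:390];b=read_camera("scene")["img"][130:280,200:335]
z=lambda m:cv2.resize(m,None,fx=560/m.shape[0]*.72,fy=560/m.shape[0]*.72,interpolation=cv2.INTER_CUBIC)
a,b=z(a),z(b);h=min(a.shape[0],b.shape[0]);c=np.hstack([a[:h],b[:h]])[:,:800];cv2.imwrite(f"pics/{i}.png",c);print(c.shape)
s=get_state();print(s["eef_pos"],s["contact_force"],s["wrist_torque"],s["time"])
E
python3 look.py l1
```

```text
(403, 800, 3)
[ 0.69819053 -0.08450517  0.16388781] [-0.57922314 -0.59220783  1.36596323] [ 0.00022457 -0.06094915 -0.00131666] 3.3
```

View pics/l1.png

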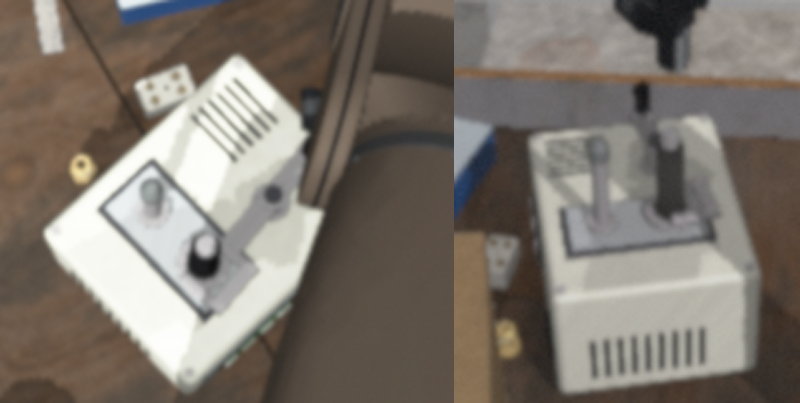

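The closed fingertips are beyond the knob on its -y side, and nothing has been touched. Now I'll push the knob toward +y.

Request:
send_rows --plan '[[[0,0.025,0.1],[0,0,0]],[[0,0,0.1],[0,0,0]],[[0.01,0,0.08],[0,0,0]],[[0.01,0,0.06],[0,0,0]],[[0.01,0,0.06],[0,0,0]],[[0,0,0.06],[0,0,0]],[[0,0,0.06],[0,0,0]],[[0,0,0],[0,0,0]]]'

```text
time: 4.1
eef_pos: [0.7022, -0.0217, 0.1605]
tcp_rot: [0.708, 0.003, 0.001, -0.706]
contact_force: [1.0, -2.3, 1.9]
opening: -0.001
```

```bash
python3 look.py l2
```

```text
(403, 800, 3)
[ 0.70135961 -0.02189793  0.15973732] [ 1.72422091 -2.55954366  2.59493708] [-0.32622207 -0.18453415 -0.00267675] 4.2
```

View pics/l2.png

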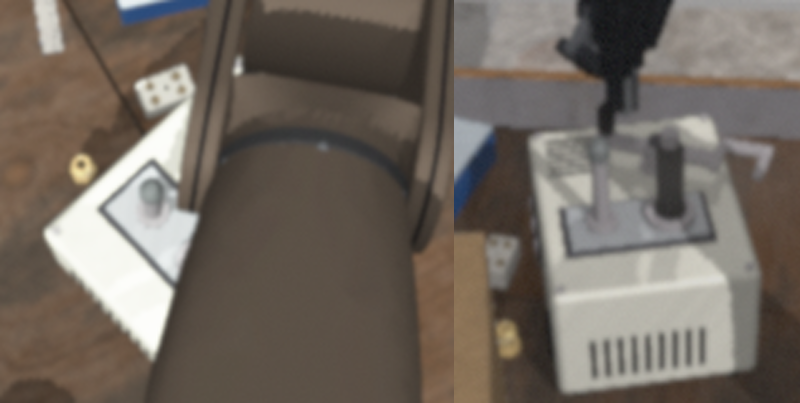

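The arm has turned: the fork is at (750,155) and the knob at (605,115), so the angle is roughly 1.1. I'll carry on gently.

Request:
send_rows --plan '[[[-0.02,0,0.03],[0,0,0]],[[-0.02,0,0.03],[0,0,0]],[[-0.02,0,0.025],[0,0,0]],[[0,0,0.02],[0,0,0]],[[0,0,0],[0,0,0]],[[0,0,0],[0,0,0]]]'

```text
time: 4.8
eef_pos: [0.6922, -0.0093, 0.1577]
tcp_rot: [-0.707, 0.0, 0.002, 0.707]
contact_force: [-2.2, -3.0, 0.1]
opening: 0.002
```

```bash
python3 look.py l3; python3 - <<'E'
from h import *
p=np.load("p.npy")
for k in(1.1,1.3,1.4,1.5,1.57):
    u=proj("scene",w(p,knob(k)))[0];f=.72*560/150
    # fork end axis pt 65 mm from post
    v=proj("scene",w(p,(-.02-.065*np.sin(k),-.035+.065*np.cos(k),.132)))[0]
    print(k,(u-[200,130])*f+[454,0],(v-[200,130])*f+[454,0])
E
```

```text
(403, 800, 3)
[ 0.69246541 -0.00935174  0.15757715] [-1.15220644 -3.18333237  0.16773643] [-0.43967507  0.32500546  0.03539873] 4.9
1.1 [604.92857992 104.39501658] [738.9751074  160.65891424]
1.3 [602.41473517 110.75872647] [741.71274031 149.88634645]
1.4 [601.93812535 114.02928673] [741.78411238 144.47867311]
1.5 [601.99621864 117.31645555] [741.0035573  139.12934755]
1.57 [602.35761657 119.60974481] [739.96075603 135.44742571]
```

View pics/l3.png

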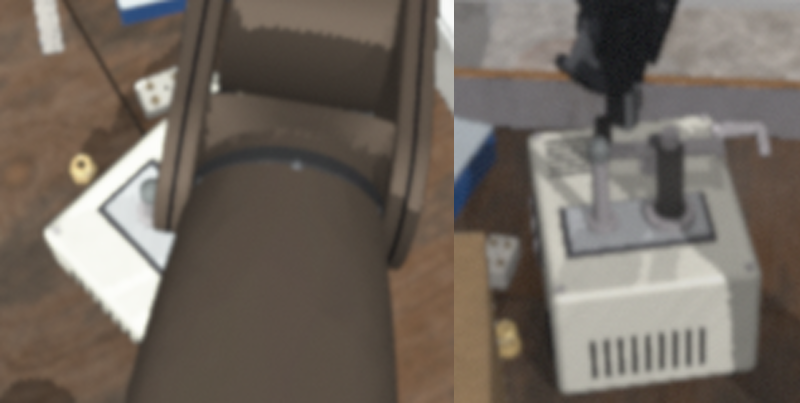

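The fork is now at about (745,138), so the angle is about 1.5. One small nudge more, then back off and up.

Request:
send_rows --plan '[[[-0.01,0,0.013],[0,0,0]],[[-0.01,0,0.012],[0,0,0]],[[0,0,0],[0,0,0]]]'

```text
time: 5.2
eef_pos: [0.6906, -0.0064, 0.1577]
tcp_rot: [-0.707, -0.0, 0.001, 0.707]
contact_force: [-0.6, -4.8, -1.2]
opening: -0.006
```

Request:
send_rows --plan '[[[0,0,-0.125],[0,0,0]],[[0,-0.3,0],[0,0,0]],[[0,-0.4,0],[0,0,0]],[[0,-0.4,0],[0,0,0]],[[-0.148,0,0.116],[0,0,0]],[[-0.148,0,0.116],[0,0,0]],[[-0.148,0,0.116],[0,0,0]],[[-0.148,0,0.116],[0,0,0]],[[0,0,0],[0,-0.0204,0]],[[0,0,0],[0,-0.0204,0]],[[0,0,0],[0,-0.0204,0]],[[0,0,0],[0,-0.0204,0]]]' --gripper 0.35

```text
time: 6.4
eef_pos: [0.62, 0.0345, 0.2908]
tcp_rot: [-0.683, -0.182, 0.181, 0.684]
contact_force: [-0.3, -0.4, 0.7]
opening: 0.651
```

Request:
send_rows --plan '[[[0,0,0],[0,-0.0204,0]],[[0,0,0],[0,-0.0204,0]],[[0,0,0],[0,0,0]],[[0,0,0],[0,0,0]]]'

```text
time: 6.8
eef_pos: [0.6199, 0.0342, 0.2906]
tcp_rot: [-0.655, -0.265, 0.265, 0.656]
contact_force: [0.2, 0.5, 0.3]
opening: 0.651
```

```bash
python3 look.py l4; python3 - <<'E'
from h import *
from plant import get_state
S=[get_state() for _ in range(3)];s=S[0]
print(s["qpos"],s["opening"]);M=R.from_quat(s["tcp_rot"]).as_matrix();print(M.round(3))
p=np.load("p.npy");d=w(p,(-.02,.03,.155))-s["eef_pos"];print(d, "tool units",M.T@d/.12)
E
```

```text
(403, 800, 3)
[0.61987691 0.03410843 0.2904533 ] [-0.46369014 -0.65919486  0.53970353] [-0.00159155  0.0164305  -0.01896781] 6.9
[-1.08574592e-01  1.37027342e-01  1.66887386e+00  7.79300030e-04
  1.33541258e+00 -2.44864952e+00] 0.6521639154655763
[[ 0.719  0.    -0.695]
 [ 0.695  0.001  0.719]
 [ 0.001 -1.     0.   ]]
[-5.17546791e-04  9.22105687e-05 -1.35453295e-01] tool units [-0.00342375  1.1287761   0.00324735]
```

View pics/l4.png

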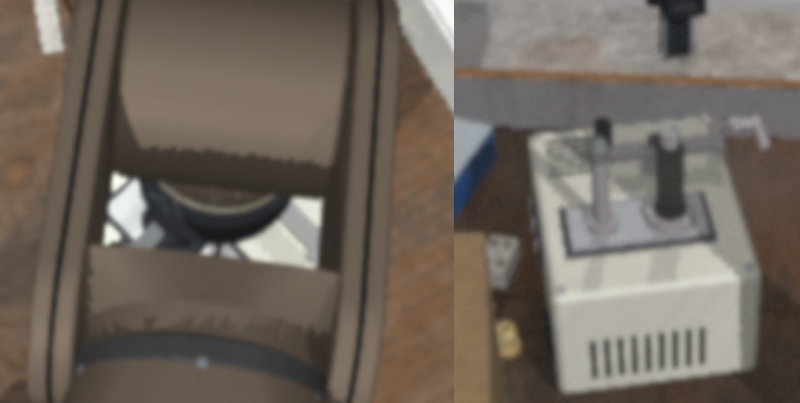

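The keeper is fully aside, with the knob at (602,122), the fork at about (745,130) and the shoulder clear. I'll check the lateral alignment of the fingers against the plug in this view.

```bash
python3 - <<'E'
from h import *
import cv2
f=.72*560/150; g=lambda P:(proj("scene",P)[0]-[200,130])*f+[454,0]
z=np.array([-.695,.719,0])
for q in(-.035,.035):
  for x in (-.011,.011): print("tip",q,x,g(np.array([.6199,.0342,.279])+q*z+x*np.array([.719,.695,0])))
print("plugtop",g([.6194,.0342,.197]),g([.6194,.0342,.131]))
im=cv2.imread("pics/l4.png")[:, 454:]
print("plug row 190 grey", im[185,190:250:2].mean(1).astype(int)); print("finger", im[45,190:270:2].mean(1).astype(int))
E
```

```text
tip -0.035 -0.011 [ 6.75807397e+02 -2.70518967e-01]
tip -0.035 0.011 [643.32574321   3.04288833]
tip 0.035 -0.011 [695.20031519  59.33390026]
tip 0.035 0.011 [660.68630711  63.04428801]
plugtop [670.08882256 130.03380111] [670.77204563 201.73849985]
plug row 190 grey [123 123 123 123 120 110  94  74  61  55  56  57  56  55  56  58  59  60
  67  85 107 123 132 136 136 137 138 138 138 138]
finger [141 140 138 139 138 133 124 108  94  87  85  73  55  43  40  41  41  39
  38  36  37  43  57  80 101 112 124 135 142 144 144 144 144 142 141 141
 140 137 134 133]
```

Observed and predicted positions agree to about 1 mm. Descending and closing gently.

Request:
send_rows --plan '[[[0,0.3,0],[0,0,0]],[[0,0.3,0],[0,0,0]],[[0,0.25,0],[0,0,0]],[[0,0.15,0],[0,0,0]],[[0,0.1,0],[0,0,0]],[[0,0.029,0],[0,0,0]],[[0,0,0],[0,0,0]],[[0,0,0],[0,0,0]]]'

```text
time: 7.7
eef_pos: [0.6208, 0.0339, 0.1565]
tcp_rot: [0.656, 0.267, -0.265, -0.655]
contact_force: [0.4, 0.4, -0.8]
opening: 0.653
```

Request:
send_rows --plan '[[[0,0,0],[0,0,0]],[[0,0,0],[0,0,0]],[[0,0,0],[0,0,0]],[[0,0,0],[0,0,0]],[[0,0,0],[0,0,0]],[[0,0,0],[0,0,0]],[[0,0,0],[0,0,0]],[[0,0,0],[0,0,0]]]' --gripper 1 --grip_force 30

```text
time: 8.5
eef_pos: [0.6204, 0.0338, 0.1558]
tcp_rot: [0.656, 0.266, -0.265, -0.655]
contact_force: [0.7, -1.0, 6.0]
opening: 0.218
```

```bash
cat > st.py <<'E'
from h import *
from plant import get_state
s=get_state();M=R.from_quat(s["tcp_rot"]).as_matrix()
print(s["time"],s["eef_pos"],s["opening"],"F tool",(M.T@s["contact_force"]).round(2),"T tool",(M.T@s["wrist_torque"]).round(3))
E
python3 st.py
```

```text
8.5 [0.62041943 0.03381038 0.15577292] 0.21838888512890717 F tool [-0.18 -6.03 -1.17] T tool [-0.128  0.04   0.046]
```

Request:
send_rows --plan '[[[0,-0.02,0],[0,0,0]],[[0,-0.03,0],[0,0,0]],[[0,-0.03,0],[0,0,0]],[[0,-0.03,0],[0,0,0]],[[0,0,0],[0,0,0]],[[0,0,0],[0,0,0]]]' --grip_force 40

```text
time: 9.1
eef_pos: [0.6199, 0.0337, 0.1672]
tcp_rot: [0.655, 0.266, -0.266, -0.655]
contact_force: [5.2, -1.3, -4.8]
opening: 0.225
```

```bash
python3 st.py
```

```text
9.1 [0.61991561 0.03370029 0.16716956] 0.22502317608349406 F tool [ 2.86  4.79 -4.55] T tool [-1.014 -0.019 -0.398]
```

There is a slight sideways force, so I'll ease the tool in the direction the probe pushes it.

Request:
send_rows --plan '[[[0.004,0,-0.006],[0,0,0]],[[0,0,0],[0,0,0]],[[0,0,0],[0,0,0]]]'

```text
time: 9.4
eef_pos: [0.6202, 0.0338, 0.1675]
tcp_rot: [-0.655, -0.265, 0.266, 0.655]
contact_force: [2.3, -1.5, -4.9]
opening: 0.22
```

```bash
python3 st.py
```

```text
9.4 [0.62017879 0.03382213 0.16751419] 0.22035968563351796 F tool [ 0.58  4.86 -2.68] T tool [-0.7   -0.053 -0.079]
```

Request:
send_rows --plan '[[[0.001,0,-0.008],[0,0,0]],[[0,-0.03,0],[0,0,0]],[[0,-0.03,0],[0,0,0]],[[0,-0.03,0],[0,0,0]],[[0,-0.03,0],[0,0,0]],[[0,-0.03,0],[0,0,0]],[[0,0,0],[0,0,0]],[[0,0,0],[0,0,0]]]'

```text
time: 10.2
eef_pos: [0.6213, 0.0333, 0.1862]
tcp_rot: [-0.655, -0.266, 0.266, 0.655]
contact_force: [-0.6, 0.2, -1.0]
opening: 0.225
```

```bash
python3 st.py; python3 look.py l5
```

```text
10.2 [0.62129344 0.03333792 0.18615895] 0.22519800343858035 F tool [-0.28  1.    0.56] T tool [ 0.115 -0.032  0.012]
(403, 800, 3)
[0.62128472 0.03326054 0.18589918] [ 0.02844987  0.33066544 -1.88101798] [0.01509314 0.04244392 0.02030512] 10.3
```

View pics/l5.png

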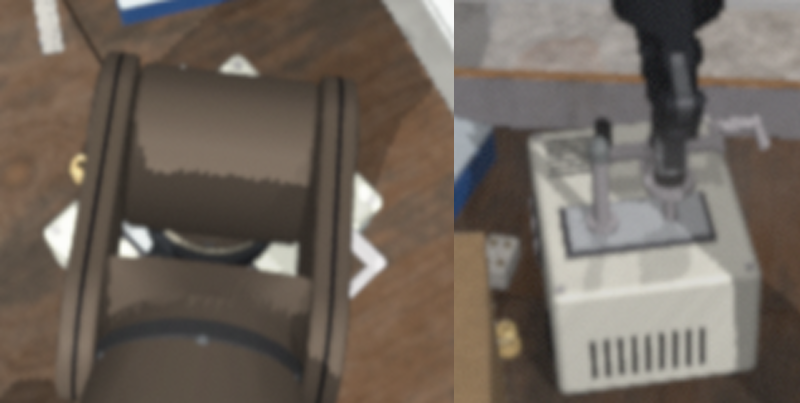

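The probe rises cleanly, with bright sheath showing under the shoulder at about (672,205), and side forces are near zero. Now the rest of the lift.

Request:
send_rows --plan '[[[0,-0.03,0],[0,0,0]],[[0,-0.03,0],[0,0,0]],[[0,-0.03,0],[0,0,0]],[[0,-0.031,0],[0,0,0]],[[0,0,0],[0,0,0]],[[0,0,0],[0,0,0]]]'

```text
time: 10.9
eef_pos: [0.6214, 0.0333, 0.2009]
tcp_rot: [-0.655, -0.266, 0.266, 0.655]
contact_force: [-0.9, 0.3, -1.3]
opening: 0.225
```

```bash
python3 st.py; python3 - <<'E'
from plant import *
import cv2,numpy as np
from h import *
im=read_camera("scene")["img"]
c=cv2.resize(im[160:225,235:315],None,fx=8,fy=8,interpolation=cv2.INTER_CUBIC);cv2.imwrite("pics/l6.png",c)
g=lambda P:((proj("scene",P)[0]+.5-[235,160])*8).round(0)
p=np.load("p.npy");X=[.6194,.0342]
dz=np.array([-.4276,.6064,0]);dz/=np.linalg.norm(dz)
for h in(0,.04,.045,.05): print(h,"shoulder bottom near edge",g(np.array([*X,.118+h])+.019*dz),"top near",g(np.array([*X,.124+h])+.019*dz),"L/R",g(np.array([X[0]+.019*.82,X[1]+.019*.57,.121+h])),g(np.array([X[0]-.019*.82,X[1]-.019*.57,.121+h])))
print("well near rim",g(np.array([*X,.118])+.0055*dz))
for z in range(6): s=get_state()
E
```

```text
10.9 [0.62141621 0.03329746 0.2008996 ] 0.22509835184167884 F tool [-0.43  1.31  0.87] T tool [ 0.224 -0.007 -0.009]
0 shoulder bottom near edge [371. 457.] top near [371. 439.] L/R [292. 396.] [447. 394.]
0.04 shoulder bottom near edge [370. 332.] top near [370. 312.] L/R [288. 271.] [448. 269.]
0.045 shoulder bottom near edge [370. 316.] top near [369. 296.] L/R [288. 255.] [448. 253.]
0.05 shoulder bottom near edge [369. 299.] top near [369. 280.] L/R [288. 239.] [448. 237.]
well near rim [370. 419.]
```

View pics/l6.png

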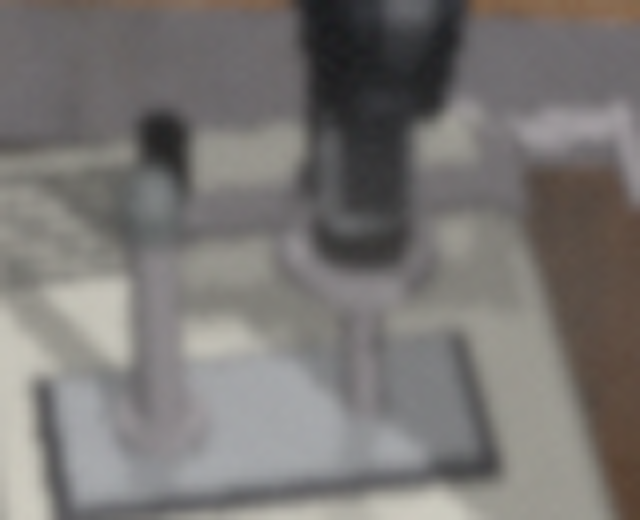

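The sheath stands out and is still in the well (base at about (362,425)), with the shoulder's lower edge at about row 308. I'll compare the handle and shoulder edge with the first picture for the exact lift.

```bash
python3 - <<'E'
from plant import *
from h import *
a=C["scene"]["img"];b=np.mean([read_camera("scene")["img"].astype(float) for _ in range(4)],0)
p=np.load("p.npy")
pa=a.astype(float)[:,278:283].mean((1,2));pb=b[:,278:283].mean((1,2))
print("init 200-222",pa[198:224].astype(int));print("now 183-206",pb[182:222].astype(int))
for h in(0,.043,.045,.047,.049):print(h,proj("scene",np.array([.6194,.0342,.131+h])+.01*np.array([-.576,.817,0])),proj("scene",np.array([.6194,.0342,.118+h])+.019*np.array([-.576,.817,0])))
E
python3 st.py
```

```text
init 200-222 [ 48  49  48  47  46  46  45  45  43  42  44  52  63  76  85  91  92  92
  94  94  87  72  67  81 101 113]
now 183-206 [ 57  59  60  61  69  82  84  70  59  58  65  84 110 129 135 134 127 121
 119 118 116 115 117 120 122 122 122 122 124 129 139 146 150 151 150 146
 134 112 101 123]
0 [[280.73580136 208.48429927]] [[280.86538462 216.59594593]]
0.043 [[280.57493065 191.36501826]] [[280.70938369 199.77342886]]
0.045 [[280.56717904 190.54218714]] [[280.70186604 198.96480469]]
0.047 [[280.55940266 189.71691848]] [[280.69432432 198.15377954]]
0.049 [[280.55160143 188.8892025 ]] [[280.68675842 197.34034372]]
11.15 [0.62139066 0.03324421 0.2004898 ] 0.22096709081276342 F tool [0.46 1.41 0.49] T tool [0.142 0.058 0.004]
```

```bash
python3 - <<'E'
from h import *
from plant import *
im=cv2.imread("pics/l4.png").astype(float)[:,454:];f=.72*560/150
b=read_camera("scene")["img"].astype(float)
for nm,col in(("a",[276,278,280,282]),):
  for c in col:
    u=int((c-200+.5)*f)
    A=im[:,u-3:u+4].mean((1,2));B=b[:,c-1:c+2].mean((1,2))
    rows=np.arange(198,226); Aq=np.interp((rows-130+.5)*f-.5,np.arange(len(A)),A)
    print(c,"seated",dict(zip(rows.tolist(),Aq.astype(int).tolist())));print("   now",dict(zip(range(186,208),B[186:208].astype(int).tolist())))
E
```

```text
276 seated {198: 70, 199: 70, 200: 71, 201: 69, 202: 69, 203: 65, 204: 62, 205: 58, 206: 54, 207: 53, 208: 57, 209: 68, 210: 91, 211: 113, 212: 125, 213: 128, 214: 126, 215: 129, 216: 135, 217: 139, 218: 137, 219: 123, 220: 102, 221: 105, 222: 133, 223: 157, 224: 168, 225: 169}
   now {186: 90, 187: 89, 188: 82, 189: 69, 190: 60, 191: 65, 192: 83, 193: 105, 194: 123, 195: 129, 196: 128, 197: 124, 198: 121, 199: 120, 200: 122, 201: 123, 202: 123, 203: 120, 204: 120, 205: 122, 206: 125, 207: 130}
278 seated {198: 56, 199: 56, 200: 55, 201: 54, 202: 54, 203: 52, 204: 51, 205: 50, 206: 50, 207: 46, 208: 48, 209: 50, 210: 63, 211: 91, 212: 116, 213: 131, 214: 133, 215: 133, 216: 135, 217: 138, 218: 133, 219: 116, 220: 99, 221: 108, 222: 137, 223: 160, 224: 168, 225: 168}
   now {186: 78, 187: 89, 188: 88, 189: 74, 190: 60, 191: 59, 192: 67, 193: 87, 194: 112, 195: 128, 196: 133, 197: 130, 198: 122, 199: 116, 200: 116, 201: 117, 202: 117, 203: 116, 204: 115, 205: 116, 206: 116, 207: 116}
280 seated {198: 56, 199: 56, 200: 56, 201: 55, 202: 54, 203: 54, 204: 53, 205: 51, 206: 51, 207: 48, 2
[... 191 characters left out ...]
187: 81, 188: 83, 189: 71, 190: 59, 191: 58, 192: 65, 193: 81, 194: 108, 195: 128, 196: 135, 197: 135, 198: 130, 199: 124, 200: 121, 201: 122, 202: 119, 203: 119, 204: 122, 205: 125, 206: 126, 207: 127}
282 seated {198: 59, 199: 57, 200: 58, 201: 56, 202: 55, 203: 54, 204: 54, 205: 53, 206: 51, 207: 51, 208: 50, 209: 51, 210: 66, 211: 93, 212: 119, 213: 133, 214: 137, 215: 138, 216: 139, 217: 137, 218: 125, 219: 104, 220: 101, 221: 129, 222: 156, 223: 168, 224: 170, 225: 170}
   now {186: 66, 187: 76, 188: 78, 189: 67, 190: 58, 191: 59, 192: 67, 193: 84, 194: 110, 195: 128, 196: 137, 197: 136, 198: 131, 199: 126, 200: 124, 201: 119, 202: 114, 203: 113, 204: 116, 205: 120, 206: 122, 207: 122}
```

The image shift of 17.8 px corresponds to a 44.7 mm lift (17.9 px would be 45 mm), which agrees with the arm's reading of 45 mm. Let it settle, then hand in.

Request:
send_rows --plan '[[[0,0,0],[0,0,0]],[[0,0,0],[0,0,0]],[[0,0,0],[0,0,0]],[[0,0,0],[0,0,0]],[[0,0,0],[0,0,0]]]'

```text
time: 11.7
eef_pos: [0.6214, 0.0333, 0.2005]
tcp_rot: [-0.655, -0.266, 0.266, 0.655]
contact_force: [-0.5, -0.2, -2.0]
opening: 0.221
```

```bash
python3 st.py; python3 -c "
from plant import *
print(sign_off())"
```

```text
11.7 [0.62136187 0.03325412 0.20049197] 0.2212789371890062 F tool [-0.51  2.03  0.24] T tool [ 0.179 -0.017 -0.083]
the job is handed in; nothing more can be done
None
```

I swung the hold-down arm aside, drew the black-handled probe straight up by its handle, and handed in at 11.7 s with the gripper holding it still in the well.

- **Hold-down arm:** pushed round by its knob to about 1.55 rad as judged from the pictures. The fork is at the front and clear of the probe's shoulder.
- **Lift:** the camera comparison gives 44.7 mm of sheath showing, and the arm's own reading gives about 45 mm.
- **Side force:** it reached about 5 N early in the lift, so I shifted the grip about 1.8 mm to follow the probe. At the end it was about 0.5 N. The last reading also shows about 2 N of weight carried.
- **Everything else:** the reference probe looked seated in the last close-up. The terminal and fitting stood in place in the last wider view. I did not check the cup again, but the arm's path kept away from it.

No check failed. My first estimate of lift, from the camera model alone, read about 4 mm high. That was a bias in the camera fit, so I compared with an earlier picture of the seated probe instead.

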